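# Set and lock the air pressure, then hold the blow-off box open

## Task

Get the blow-off box ready for a greasy part: with the lid still shut, turn the regulator's knob until its pointer is on the long mark, then slide the fork lock fully home over the pointer so that it cannot creep. Then lift the box's lid by its bar to 45 degrees (within 5) and keep holding it there: the lid drops shut by itself, so your program finishes while the gripper is still holding the lid open and still. Leave the other things on the table where they are.

Things in the scene. Friction and masses are not known exactly. Their poses are not given: they have to be found in the camera images.
- pressure (a joint): Angle of the regulator's knob, rad, growing clockwise seen from above, range 0 to 2.6. It reads 1.4 when the pointer is on the long mark. Friction 0.04 N m; it stays where it is left.
- pressure_grip (a point): Centre of the knob's black grip bar, on the knob's vertical axis, 55 mm above the table; turns with the knob, z up. The bar is 46 mm long (point x), 14 wide (y), from 42 to 68 mm above the table, on a disc 52 mm across. The steel pointer is a tongue 8 mm wide that sticks out of the disc's edge along this point's +x to 41 mm from the axis, 33 to 41 mm above the table.
- regulator: Fixed grey air regulator block, 74 (x) x 165 (y) x 30 mm high, left or right of the box; origin under its centre, z up. Knob axis at x = 0, y = +45 mm; the lock slides along x = 0 on the -y side. The long black mark is on that line between them (y = -13 to +3 mm), so the pointer must point to this body's -y. Gauge 13 mm out of the -x face, pipe ends out of the y faces.
- lock (a joint): Travel of the fork lock, m: 0 = drawn back, 0.030 = fully home (end stop), along the regulator's +y towards the knob. About 1.2 N of friction plus 4 N per m/s; it stays where it is left. Its two prongs, 16 mm apart, pass on either side of the pointer, and strike it if it is more than about 0.12 rad off the mark.
- lock_tab (a point): Centre of the lock's upright steel tab, 16 x 16 mm, 30 mm high, its top 74 mm above the table, this point 59 mm above it; moves with the lock, axes as the regulator's (+y is the way home). The carriage under it is 28 mm wide (x), its top 45 mm above the table. The prongs reach 50 mm ahead of this point, at the pointer's height.
- lid (a joint): Angle of the box's lid, rad, 0 = shut, growing as it opens, range 0 to 1.3; 45 degrees is 0.785. Its weight and a light spring shut it from any angle: 2 to 6 N upwards at the bar hold it up.
- lid_bar (a point): Middle of the lid's lifting bar, a round steel rod 12 mm thick, 104 mm clear between its brackets, parallel to the lid's front edge and 42 mm ahead of it (36 mm gap, open above and below), 104 mm above the table when shut. Swings with the lid, 292 mm from the hinge line (4 mm above the hinge when shut). Axes when shut: x to the hinge, y along the rod, z up.
- lid_hinge (a point): Middle of the lid's hinge line on the fixed box, at the far upper edge, 100 mm above the table. Axes: x away from the lid's bar, y along the hinge, z up. The grey steel box is 240 (x) x 260 (y) x 100 mm high and the lid covers it, 7 mm thick, with a clear window.
- pedal: Loose bystander: a steel pedal arm 150 mm long with a rubber pad, lying near the regulator; origin under its middle.
- bracket: Loose bystander: a small steel angle bracket, 70 x 40 x 55 mm high, standing near the regulator; origin under its middle.
- mirror: Loose bystander: a black rear-view mirror, 55 x 190 x 18 mm, lying flat at the robot's side of the table, on the left; origin under its middle.
- spanner: Loose bystander: a 180 mm spanner lying between the box and the regulator, nearer the robot; origin under its middle.
- oil: Loose bystander: a grey oil bottle, 76 mm across and 210 mm tall, standing on the left of the table; origin under its middle.
- bolt_tin: Loose bystander: an open tin, 84 mm across and 60 mm tall, on the left of the table; origin under its middle.
- hammer: Loose bystander: a 280 mm hammer lying on the right of the table; origin under its middle.

How it is judged:
By the outcome, as a careful person would: the job done as asked, in the order asked, and still so for the second after the job is handed in, while the arm keeps its last pose, push and grip.
It also fails if it takes over 64 s, if anything falls off the work surface, if the arm or the gripper's body presses on something with over 40 N, if the wrist force passes 120 N, or if a joint passes its speed limit or range.

## Robot

A 6-joint arm with a two-finger parallel gripper is mounted at the origin on the work surface. World frame = base frame: x ahead of the robot, y to its left, z up, the work surface at z = 0. Lengths are in mm, angles in rad, forces in N, time in s.
With the tool pointing down it reaches from about 350 to 975 mm from the base axis. Payload 7.1 kg.
Tool frame: the origin (TCP) lies on the centre line of the jaws, within the pads' length; the fingertips stand 25 mm ahead of it and the grasp point (between the pads) lies 6 mm ahead of it (ctrl.nose_length is the distance from the TCP to the fingertips, in mm); x points along the fingers, y is the direction in which the jaws open and shut, and the axes are right-handed (so a half turn about x gives the same grasp; the last joint's range is limited). The gripper opens to 88 mm and grips with 3 to 60 N. Pads are 20 mm wide; open, the fingers measure 115 mm over their backs; the gripper's body (75 mm by 178 mm) begins 61 mm behind the grasp point.
Start: joints at [-1.251, 0.423, 1.63, -0, 1.089, -0.019], TCP at [207.739, -589.448, 247.675] pointing down, gripper open.
Joint ranges: [-3, 3], [-0.9, 2.11], [0.09, 2.58], [-1.31, 4.45], [0.11, 2.69], [-2.54, 2.54]. Speed limits (rad/s): [2.39, 2.39, 3.01, 3.14, 3.14, 3.14].

## Interface

Orientations are given as a rotation vector (axis times angle).
In Python, from workcell import ctrl gives the robot as it stands.
- The arm moves only by the tool arm_command, never from a script. Its argument "deltas" is a list of rows, each a list of 4 numbers: the shift along the tool's x, y, z in m, then the turn about the tool's x in rad. In form: [[tx, ty, tz, yaw], ...]. A call has 1 to 10 rows; each row shifts and turns the pose as measured when the row begins, along the tool's axes as they then stand; what a row does not reach is not made up. A row lasts 1/10 s, in which the tool goes at most 50 mm and 8.59 degrees, less where a joint would pass 70% of its speed; a pose out of reach is approached as far as the arm can. A call is refused whole if a number of a shift passes 0.05 or a number of a turn 0.15, either way. A call with a gripper value outside its range is refused whole. "hand" is the finger opening in m, from 0 to 0.0878, set as the call begins (left out, the last holds). The fingers move at their own pace and stop on an object; the grip force is fixed at half the most. Time passes only in rows, so rows that do not move let the fingers close. It gives the time, the measured TCP pose, the force and the opening at its end, in the units of the state.
- ctrl.get_obs(): the state, without advancing time (a new reading comes with each control period).
- ctrl.get_image(name): name is "scene" or "top" or "wrist"; returns the picture (420x560x3 uint8, red, green, blue); there is no depth.
- ctrl.get_calibration(name): a dict with "fx", "fy", "cx", "cy" (pixels), "R" (3x3) and "t" (3): a world point X has camera coordinates R X + t. Camera axes: x right, y down, z forward; pixel columns grow to the right and rows downward; lengths in mm; the calibration is good to about 2 mm. A picture is of the moment at which its call begins: read the wrist's pose just before it. get_calibration takes no time and is no camera call; for the wrist camera it gives the pose at the moment of the call.
- ctrl.close_job(): hands the job in, once; it reports no verdict.
The state is a dict: "t": time; "qpos": joint angles; "qvel": joint speeds; "joint_torque": joint torques, N m; "ee_pos": TCP position; "orientation": TCP orientation; "ft_force": force on the tool from outside, world axes, zero at the start; "moment": the same for the moment, N m; "width": finger opening in mm.
Only numpy, scipy, OpenCV 4.12 (cv2) and the standard library are available. Lean on these libraries where they do the work, as an engineer would, in place of code of your own. Each camera call takes 0.05 s, during which the arm holds its last target.

## Working session

There is one attempt and no reset: what is moved stays moved. The work goes in short steps, Python scripts to look and compute and a tool call to move; the robot and the scene stay as the last step left them, time stands still between calls to the robot, and variables do not carry over. Pictures are saved under pics/ and viewed, and the job is handed in when it is done.

Besides the shell and the picture viewer there is one more tool, called after "Call:" as name([rows], argument=value, ...), one row to a line, values as JSON. arm_command: Moves the arm, as the interface text tells. Its arguments: {"type":"object","properties":{"deltas":{"type":"array","items":{"type":"array","items":{"type":"number"}}},"hand":{"type":"number"}},"required":["deltas"]}

```bash
mkdir -p pics; ls; python3 - <<'E'
from workcell import ctrl
import cv2
o=ctrl.get_obs();print(o)
for n in("scene","top","wrist"):
    c=ctrl.get_calibration(n);print(n,c)
    cv2.imwrite(f"pics/{n}0.png",ctrl.get_image(n)[:,:,::-1])
print(ctrl.nose_length)
E
```

```text
pics
{'t': 0.0, 'qpos': array([-1.25099909e+00,  4.23847741e-01,  1.63070356e+00, -1.26571886e-05,
        1.08855242e+00, -1.89937221e-02]), 'qvel': array([-0.0002351 ,  0.00061586,  0.00227428,  0.00195986, -0.00079232,
        0.00130162]), 'joint_torque': array([-2.66780371e-03, -5.44642210e+01, -2.73672599e+01,  6.42657629e-02,
        2.27330031e-02, -1.20868517e-04]), 'ee_pos': array([ 207.57959775, -588.97454364,  246.8920175 ]), 'orientation': array([ 2.03797256,  0.35015482, -2.03846365]), 'ft_force': array([-0.19244562, -0.33541225,  0.62021678]), 'moment': array([-0.01592537, -0.01834006, -0.00938041]), 'width': 88.01861369781825}
scene {'fx': 536.9080724374476, 'fy': 536.9080724374476, 'cx': 277.3035786086678, 'cy': 204.55200778828237, 'R': array([[-0.65454209,  0.7559486 ,  0.01078712],
       [ 0.48213256,  0.42836238, -0.76423417],
       [-0.58234255, -0.49502261, -0.64484865]]), 't': array([ 338.89151702, -174.36165531, 1742.12129933])}
top {'fx': 459.8168656972498, 'fy': 459.8168656972498, 'cx': 280.3868317845347, 'cy': 209.44278605137706, 'R': array([[ 0.00695482, -0.99997458,  0.00157384],
       [-0.99697404, -0.0070558 , -0.07741431],
       [ 0.07742345, -0.00103067, -0.99699777]]), 't': array([ -23.60827944,  541.32047055, 1473.06379448])}
wrist {'fx': 351.43292492365237, 'fy': 351.43292492365237, 'cx': 275.67808168094837, 'cy': 205.93447975766233, 'R': array([[ 0.33208039, -0.94325005, -0.001401  ],
       [-0.9104281 , -0.3209128 ,  0.26102808],
       [-0.24666434, -0.0854068 , -0.96533019]]), 't': array([-624.33957523,  -32.02363601,  389.52791807])}
25.0
```

View pics/top0.png

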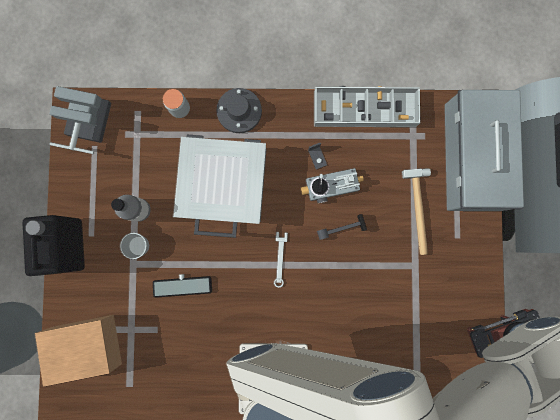

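View pics/scene0.png

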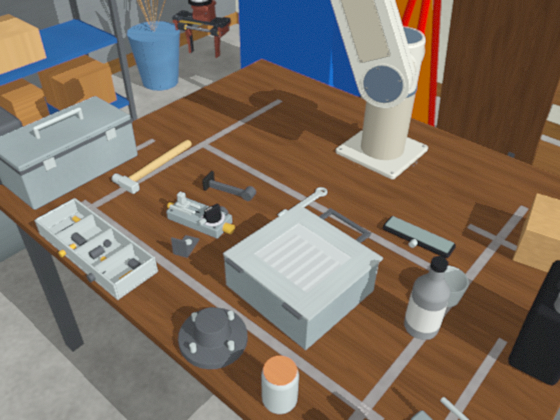

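View pics/wrist0.png

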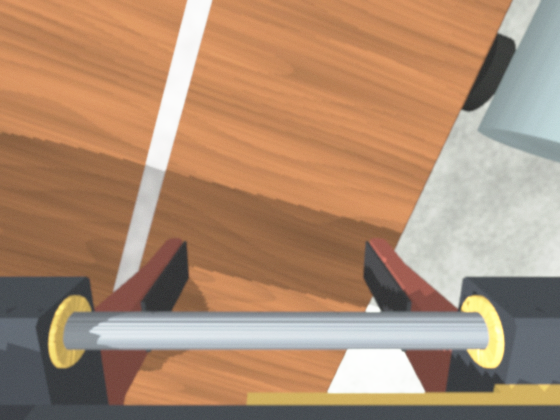

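```bash
cat > h.py <<'E'
import numpy as np,cv2
from workcell import ctrl
def ray(n,u,v,z,c=None):
    c=c or ctrl.get_calibration(n)
    R=np.array(c["R"]);t=np.array(c["t"])
    d=R.T@np.array([(u-c["cx"])/c["fx"],(v-c["cy"])/c["fy"],1]);o=-R.T@t
    return (o+d*(z-o[2])/d[2])
def proj(n,X,c=None):
    c=c or ctrl.get_calibration(n)
    p=np.array(c["R"])@np.array(X)+c["t"];return np.array([c["fx"]*p[0]/p[2]+c["cx"],c["fy"]*p[1]/p[2]+c["cy"]])
def crop(f,x0,y0,w,h,s,out):
    im=cv2.imread(f)[y0:y0+h,x0:x0+w];cv2.imwrite(out,cv2.resize(im,None,fx=s,fy=s,interpolation=cv2.INTER_CUBIC))
E
python3 - <<'E'
from h import *
crop("pics/top0.png",290,135,90,70,8,"pics/ctop.png")
crop("pics/scene0.png",155,180,90,70,8,"pics/cscene.png")
crop("pics/top0.png",160,125,120,120,5,"pics/cbox.png")
E
```

```text
(no output)
```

View pics/ctop.png

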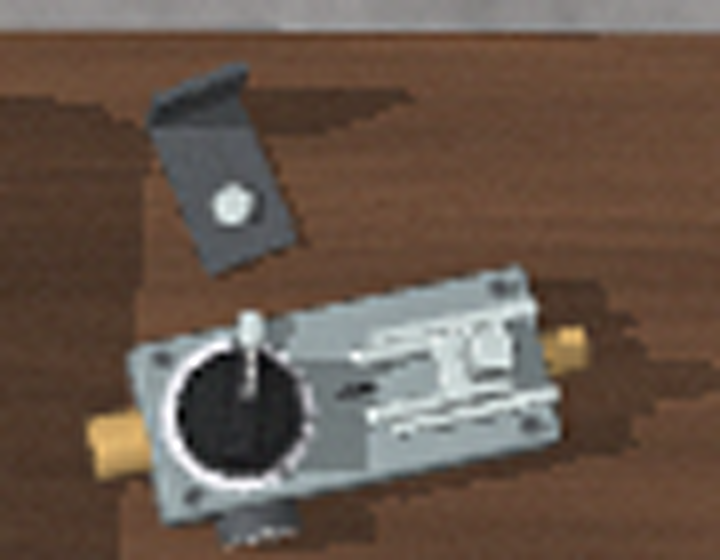

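View pics/cscene.png

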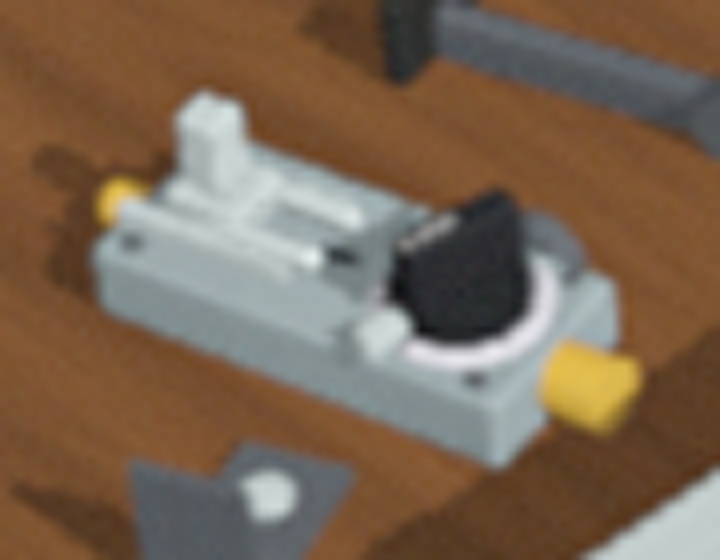

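View pics/cbox.png

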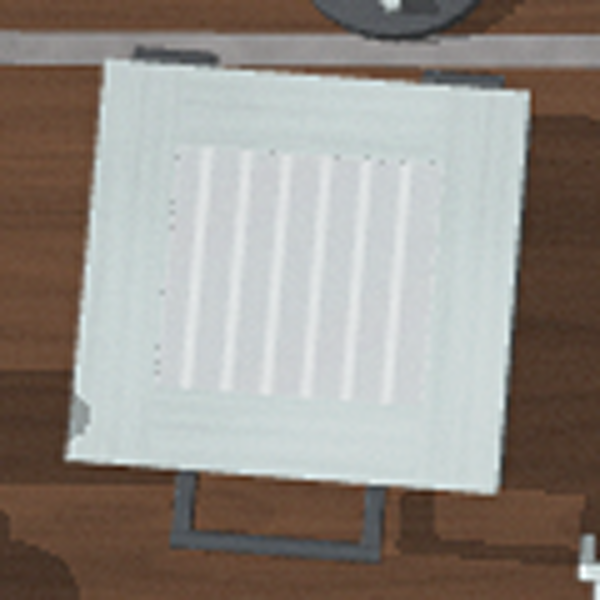

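```bash
python3 - <<'E'
from h import *
f=lambda x,y,x0,y0,s:((x+.5)/s-.5+x0,(y+.5)/s-.5+y0)
C=[ray("top",*f(*p,290,135,8),30) for p in[(130,352),(520,265),(560,437),(165,522)]]
for c in C:print(c.round(1))
y=(C[0]+C[3]-C[1]-C[2]);print("center",np.mean(C,0),"len",np.linalg.norm(y)/2,"yaw of +y",np.arctan2(y[1],y[0]))
yh=y/np.linalg.norm(y);c=np.mean(C,0);print("knob axis",c+45*yh)
print("disc ctr",ray("top",*f(240,410,290,135,8),42),"ptr tip",ray("top",*f(250,318,290,135,8),37), "tabtop",ray("top",*f(493,350,290,135,8),74))
# scene
print("scene: ptr tip", ray("scene",*f(382,335,155,180,8),37),"tabtop",ray("scene",*f(210,108,155,180,8),74))
a=ray("scene",*f(412,243,155,180,8),68);b=ray("scene",*f(500,200,155,180,8),68);print("bar",a,b,(a+b)/2)
# bar ends
for p in[(172,544),(380,557)]:print("bar", ray("top",*f(*p,160,125,5),108))
for p in[(105,60),(530,92),(498,493),(66,460)]:print("lid", ray("top",*f(*p,160,125,5),107))
E
```

```text
[ 641.9 -101.7   30. ]
[ 678.7 -260.2   30. ]
[ 608.4 -276.    30. ]
[ 572.7 -116.    30. ]
center [ 625.45199054 -188.45239224   30.        ] len 163.3385301699806 yaw of +y 1.7947598850785742
knob axis [ 615.4576739  -144.57627533   30.        ]
disc ctr [ 616.97332579 -145.27257296   42.        ] ptr tip [ 655.10646448 -149.73449662   37.        ] tabtop [ 637.32020122 -242.15783191   74.        ]
scene: ptr tip [ 646.56304912 -150.68504387   37.        ] tabtop [ 632.8347387 -245.5140152   74.       ]
bar [ 631.24622656 -149.23440696   68.        ] [ 596.92330029 -143.42716151   68.        ] [ 614.08476342 -146.33078423   68.        ]
bar [459.65649888 242.92222677 108.        ]
bar [452.63359898 116.10514032 108.        ]
lid [759.0005019  291.05893829 107.        ]
lid [740.80893986  27.4968951  107.        ]
lid [492.19163961  44.69657048 107.        ]
lid [510.52319152 308.99581314 107.        ]
```

```bash
cat >> h.py <<'E'
from scipy.spatial.transform import Rotation as Ro
def st(target=None,jaw=None):
    o=ctrl.get_obs();R=Ro.from_rotvec(o["orientation"]).as_matrix()
    print("t",round(o["t"],2),"tcp",o["ee_pos"].round(1),"F",o["ft_force"].round(1),"w",round(o["width"],1),"q",o["qpos"].round(2))
    a=np.arctan2(R[1,1],R[0,1]);print("toolx",R[:,0].round(3),"jaw angle",round(a,3))
    if jaw is not None:
        d=(a-jaw+np.pi/2)%np.pi-np.pi/2;print("yaw needed",round(d,3)) # + yaw=cw
    if target is not None: print("shift tool m",(R.T@(np.array(target)-o["ee_pos"])/1000).round(4))
    return o,R
E
python3 - <<'E'
from h import *
st([600,-145,230],-0.12+np.pi/2)
E
```

```text
t 0.15 tcp [ 207.6 -589.1  247.1] F [-0.2  0.5  0.1] w 87.5 q [-1.25  0.42  1.63 -0.    1.09 -0.02]
toolx [-0.     0.001 -1.   ] jaw angle -1.232
yaw needed 0.459
shift tool m [ 0.0174 -0.2884 -0.5177]
```

Call:
arm_command([
  [0,-0.024,-0.043,0],
  [0,-0.024,-0.043,0],
  [0,-0.024,-0.043,0],
  [0,-0.024,-0.043,0],
  [0,-0.024,-0.043,0],
  [0,-0.024,-0.043,0],
  [0,-0.024,-0.043,0],
  [0,-0.024,-0.043,0],
  [0,-0.024,-0.043,0],
  [0,-0.024,-0.043,0],
], hand=0.05)

```text
t: 1.15
ee_pos: [536.7, -216.9, 245.1]
orientation: [2.043, 0.339, -2.046]
ft_force: [-0.3, -0.5, -0.2]
width: 49.9
```

Call:
arm_command([
  [0,0,0,-0.149],
  [0,0,0,-0.149],
  [0,0,0,-0.149],
  [0,0,0,-0.149],
  [0,0,0,-0.149],
  [0,0,0,-0.149],
  [0,0,0,-0.149],
  [0,0,0,-0.149],
  [0,0,0,-0.149],
  [0,0,0,-0.149],
])

```text
t: 2.15
ee_pos: [540.1, -208.6, 242.3]
orientation: [1.014, 1.328, -1.015]
ft_force: [-0.9, 0.3, 1.5]
width: 49.5
```

Call:
arm_command([
  [0,0,0,-0.149],
  [0,0,0,-0.149],
  [0,0,0,-0.149],
  [0,0,0,-0.149],
  [0,0,0,-0.149],
  [0,0,0,-0.149],
  [0,0,0,-0.149],
  [0,0,0,-0.149],
  [0,0,0,0],
])

```text
t: 3.05
ee_pos: [538.3, -207.8, 239.7]
orientation: [0.088, 1.579, -0.081]
ft_force: [0.0, 0.6, -0.8]
width: 50.0
```

```bash
python3 - <<'E'
from h import *
st([600,-145,230],-0.12+np.pi/2)
cv2.imwrite("pics/w1.png",ctrl.get_image("wrist")[:,:,::-1])
np.save("w1c.npy",ctrl.get_calibration("wrist"),allow_pickle=True)
E
```

```text
t 3.05 tcp [ 538.3 -207.8  239.7] F [ 0.   0.6 -0.8] w 50.0 q [-0.39  0.37  1.74  0.    1.05 -1.85]
toolx [-0.01   0.005 -1.   ] jaw angle 1.464
yaw needed 0.013
shift tool m [0.0094 0.069  0.0547]
```

View pics/w1.png

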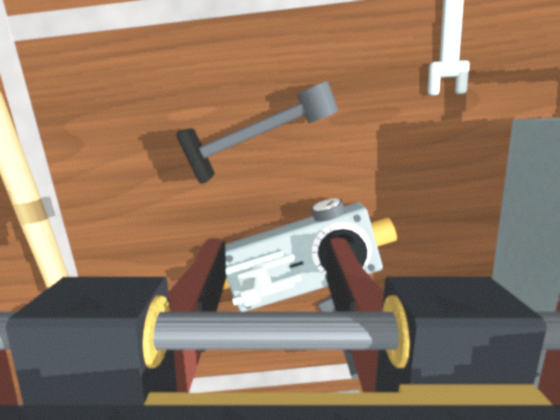

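Call:
arm_command([
  [0,0.02,0.04,0],
  [0,0.02,0.04,0],
  [0,0.015,0.03,0],
  [0,0.005,0.01,0],
  [0,0,0,0],
])

```text
t: 3.6
ee_pos: [666.7, -160.9, 237.3]
orientation: [0.108, 1.581, -0.101]
ft_force: [-0.6, -0.1, -0.7]
width: 50.1
```

```bash
python3 - <<'E'
from h import *
c=ctrl.get_calibration("wrist")
cv2.imwrite("pics/w2.png",ctrl.get_image("wrist")[:,:,::-1])
np.save("w2c.npy",c,allow_pickle=True)
st([616,-145,71],-0.12+np.pi/2)
E
```

```text
t 3.65 tcp [ 665.8 -161.2  237.3] F [ 0.2 -0.8  0. ] w 50.4 q [-0.26  0.53  1.48  0.    1.14 -1.69]
toolx [-0.013  0.006 -1.   ] jaw angle 1.438
yaw needed -0.013
shift tool m [ 0.167   0.0088 -0.0492]
```

View pics/w2.png

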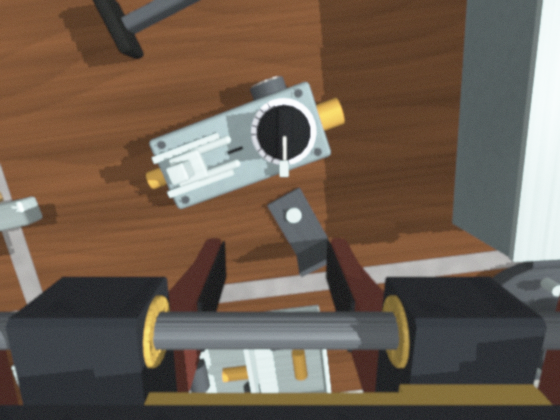

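```bash
python3 - <<'E'
from h import *
crop("pics/w2.png",140,70,210,145,3.8,"pics/cw2.png")
E
```

```text
(no output)
```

View pics/cw2.png

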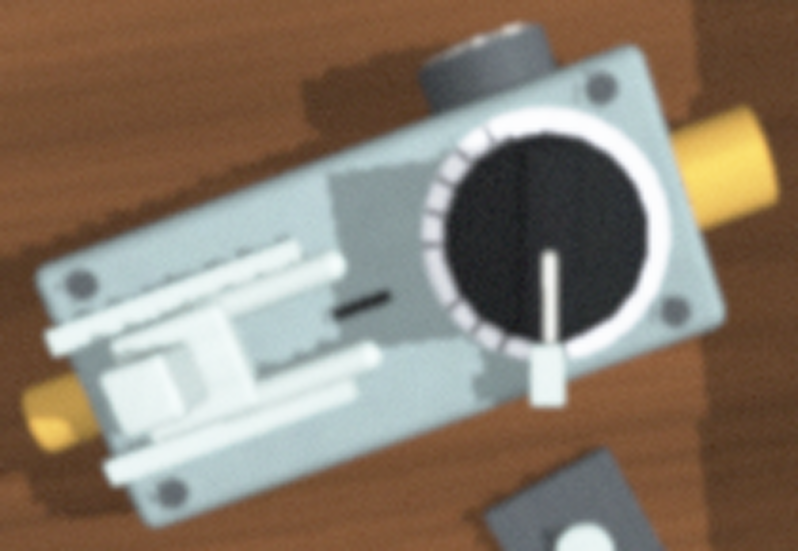

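```bash
python3 - <<'E'
from h import *
c=np.load("w2c.npy",allow_pickle=True).item()
g=lambda x,y,z:ray("wrist",(x+.5)/3.8-.5+140,(y+.5)/3.8-.5+70,z,c)
C=[g(*p,30) for p in[(38,272),(632,47),(725,318),(152,525)]]
y=C[1]+C[2]-C[0]-C[3];yh=y/np.linalg.norm(y);m=np.mean(C,0)
print("centre",m,"len",np.linalg.norm(y)/2,"wid",np.linalg.norm(C[0]-C[3]),"yaw+y",np.arctan2(y[1],y[0]),"knob",m+45*yh)
print("disc30",g(545,237,30),"disc42",g(545,237,42))
a=g(550,255,68);b=g(550,345,68);print("stripe",a,b,"dir",np.arctan2(*(b-a)[1::-1]))
t=g(548,402,37);print("tip",t,"tip dir",np.arctan2(*(t-m-45*yh)[1::-1]))
print("tab",g(147,397,74), "expected line", m-yh*55)
ma,mb=g(336,313,30),g(390,295,30);print("mark dir",np.arctan2(*(mb-ma)[1::-1]))
E
```

```text
centre [ 622.37976874 -189.26842506   30.        ] len 159.8867561173713 wid 70.8556188095949 yaw+y 1.785390951086089 knob [ 612.79695717 -145.30059906   30.        ]
disc30 [ 613.32249436 -146.22210441   30.        ] disc42 [ 612.74926385 -146.44740628   42.        ]
stripe [ 615.60646811 -146.32477633   68.        ] [ 635.75197475 -148.89888328   68.        ] dir -0.12708708727001422
tip [ 654.05210232 -150.86655592   37.        ] tip dir -0.13410569952851098
tab [ 634.48682194 -241.14890313   74.        ] expected line [ 634.09209399 -243.00687904   30.        ]
mark dir 1.75376819496554
```

```bash
python3 - <<'E'
from h import *
st([614,-145.5,100],1.441)
E
```

```text
t 3.65 tcp [ 665.8 -161.2  237.3] F [ 0.2 -0.8  0. ] w 50.4 q [-0.26  0.53  1.48  0.    1.14 -1.69]
toolx [-0.013  0.006 -1.   ] jaw angle 1.438
yaw needed -0.003
shift tool m [ 0.138   0.0081 -0.0515]
```

Call:
arm_command([
  [0,0.004,-0.025,0],
  [0,0.004,-0.025,0],
  [0.04,0,0,0],
  [0.04,0,0,0],
  [0.04,0,0,0],
  [0,0,0,0],
])

```text
t: 4.25
ee_pos: [605.7, -149.6, 117.8]
orientation: [0.117, 1.582, -0.112]
ft_force: [-1.0, 0.1, 0.2]
width: 50.0
```

```bash
python3 - <<'E'
from h import *
st([614,-145.5,71],1.441)
E
```

```text
t 4.25 tcp [ 605.7 -149.6  117.8] F [-1.   0.1  0.2] w 50.0 q [-0.26  0.59  1.7   0.    0.87 -1.69]
toolx [-0.014  0.005 -1.   ] jaw angle 1.425
yaw needed -0.016
shift tool m [0.0467 0.0051 0.0083]
```

Call:
arm_command([
  [0.008,0.005,0.009,-0.015],
  [0.02,0,0,0],
  [0.012,0,0.001,0],
  [0,0,0,0],
])

```text
t: 4.65
ee_pos: [618.9, -147.8, 82.4]
orientation: [0.106, 1.576, -0.102]
ft_force: [0.4, -0.3, -0.3]
width: 49.6
```

```bash
python3 - <<'E'
from h import *
st([614,-145.5,71],1.441)
cv2.imwrite("pics/w3.png",ctrl.get_image("wrist")[:,:,::-1])
E
```

```text
t 4.65 tcp [ 618.9 -147.8   82.4] F [ 0.4 -0.3 -0.3] w 49.6 q [-0.25  0.65  1.68  0.    0.81 -1.69]
toolx [-0.007  0.003 -1.   ] jaw angle 1.438
yaw needed -0.003
shift tool m [ 0.0114  0.0016 -0.0051]
```

View pics/w3.png

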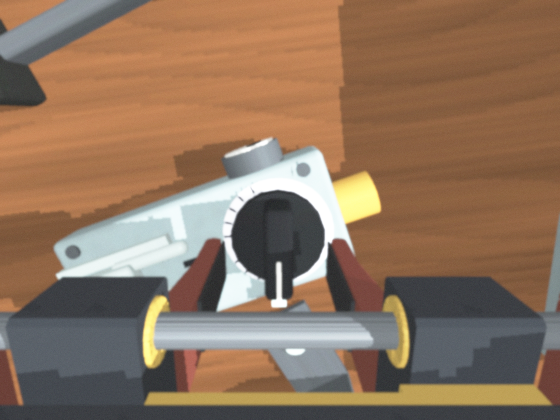

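Call:
arm_command([
  [0.01,0.001,-0.005,0],
  [0.002,0,0,0],
  [0,0,0,0],
])

```text
t: 5.0
ee_pos: [615.8, -146.4, 73.2]
orientation: [0.105, 1.57, -0.103]
ft_force: [-0.2, 0.4, -0.0]
width: 49.9
```

```bash
python3 - <<'E'
from h import *
st([614,-145.5,71],1.441)
E
```

```text
t 5.0 tcp [ 615.8 -146.4   73.2] F [-0.2  0.4 -0. ] w 49.9 q [-0.25  0.66  1.7   0.    0.78 -1.69]
toolx [-0.002  0.001 -1.   ] jaw angle 1.439
yaw needed -0.002
shift tool m [ 0.0022  0.0007 -0.0019]
```

Close on the bar.

Call:
arm_command([
  [0.001,0,-0.002,0],
  [0,0,0,0],
  [0,0,0,0],
  [0,0,0,0],
  [0,0,0,0],
], hand=0)

```text
t: 5.5
ee_pos: [614.1, -146.1, 73.1]
orientation: [0.105, 1.569, -0.103]
ft_force: [0.3, 9.9, -0.1]
width: 13.6
```

```bash
python3 - <<'E'
from h import *
st([614,-145.5,71],0.217)
E
```

```text
t 5.5 tcp [ 614.1 -146.1   73.1] F [ 0.3  9.9 -0.1] w 13.6 q [-0.25  0.66  1.7   0.    0.78 -1.69]
toolx [-0.001  0.001 -1.   ] jaw angle 1.438
yaw needed 1.221
shift tool m [ 0.0021  0.0005 -0.0002]
```

Call:
arm_command([
  [0,0.001,0,0.12],
  [0,0,0,0.12],
  [0,0,0,0.12],
  [0,0,0,0.12],
  [0,0,0,0.12],
  [0,0,0,0.12],
  [0,0,0,0.12],
  [0,0,0,0.12],
  [0,0,0,0.12],
  [0,0,0,0.05],
])

```text
t: 6.5
ee_pos: [614.0, -146.2, 73.1]
orientation: [1.012, 1.324, -1.014]
ft_force: [0.9, 0.1, 0.3]
width: 14.0
```

```bash
python3 - <<'E'
from h import *
st([614,-145.5,71],0.217)
E
```

```text
t 6.5 tcp [ 614.  -146.2   73.1] F [0.9 0.1 0.3] w 14.0 q [-0.25  0.66  1.7  -0.    0.78 -0.52]
toolx [-0.002 -0.    -1.   ] jaw angle 0.264
yaw needed 0.047
shift tool m [ 0.0021  0.0002 -0.0006]
```

Call:
arm_command([
  [0,0,0,0.04],
  [0,0,0,0.005],
  [0,0,0,0],
])

```text
t: 6.8
ee_pos: [614.0, -146.2, 73.1]
orientation: [1.047, 1.305, -1.049]
ft_force: [0.8, -0.3, -0.4]
width: 13.7
```

```bash
python3 - <<'E'
from h import *
st([614,-145.5,71],0.217)
cv2.imwrite("pics/w4.png",ctrl.get_image("wrist")[:,:,::-1])
E
```

```text
t 6.8 tcp [ 614.  -146.2   73.1] F [ 0.8 -0.3 -0.4] w 13.7 q [-0.25  0.66  1.7  -0.    0.78 -0.47]
toolx [-0.002 -0.    -1.   ] jaw angle 0.217
yaw needed -0.0
shift tool m [ 0.0021  0.0002 -0.0007]
```

View pics/w4.png

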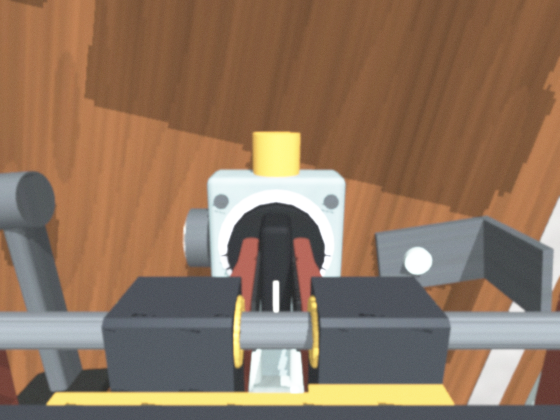

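Call:
arm_command([
  [0,0,0,0],
  [0,0,0,0],
  [-0.03,0,0,0],
  [-0.04,0,0,0],
  [-0.04,0,0,0],
  [-0.03,0,0.04,0],
  [0,0,0.045,0],
  [0,0,0.02,0],
  [0,0,0,0],
], hand=0.05)

```text
t: 7.75
ee_pos: [637.8, -251.0, 218.9]
orientation: [1.041, 1.307, -1.046]
ft_force: [0.3, -0.4, 0.6]
width: 49.8
```

```bash
python3 - <<'E'
from h import *
c=ctrl.get_calibration("wrist")
cv2.imwrite("pics/w5.png",ctrl.get_image("wrist")[:,:,::-1])
np.save("w5c.npy",c,allow_pickle=True)
st([635,-241,74],0.217)
E
```

```text
t 7.8 tcp [ 637.3 -249.7  218.5] F [ 0.4  0.3 -0.3] w 50.0 q [-0.39  0.54  1.51 -0.    1.1  -0.61]
toolx [-0.004 -0.001 -1.   ] jaw angle 0.224
yaw needed 0.007
shift tool m [ 0.1445  0.0002 -0.009 ]
```

View pics/w5.png

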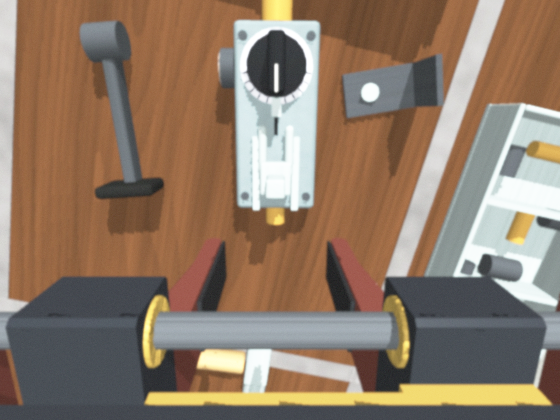

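```bash
python3 - <<'E'
from h import *
crop("pics/w5.png",220,10,115,220,2.7,"pics/cw5.png")
E
```

```text
(no output)
```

View pics/cw5.png

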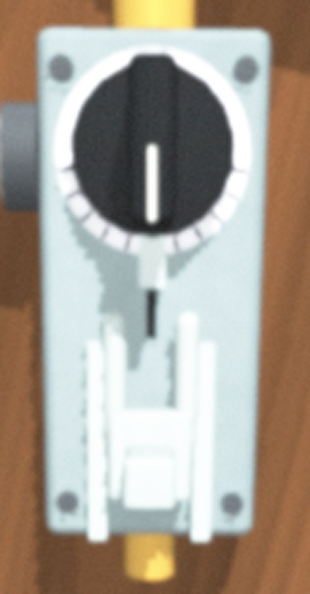

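Call:
arm_command([
  [0.04,0,-0.007,0],
  [0.04,0,0,0],
  [0.025,0,0,0],
  [0.01,0,0,0],
  [0,0,0,0],
], hand=0.04)

```text
t: 8.3
ee_pos: [633.9, -236.5, 99.8]
orientation: [1.039, 1.313, -1.043]
ft_force: [0.1, -0.2, 0.0]
width: 39.9
```

```bash
python3 - <<'E'
from h import *
st([635.4,-242,75],0.217)
cv2.imwrite("pics/w6.png",ctrl.get_image("wrist")[:,:,::-1])
E
```

```text
t 8.3 tcp [ 633.9 -236.5   99.8] F [ 0.1 -0.2  0. ] w 39.9 q [-0.37  0.68  1.58 -0.    0.89 -0.6 ]
toolx [-0.005  0.001 -1.   ] jaw angle 0.227
yaw needed 0.01
shift tool m [0.0248 0.0003 0.0058]
```

View pics/w6.png

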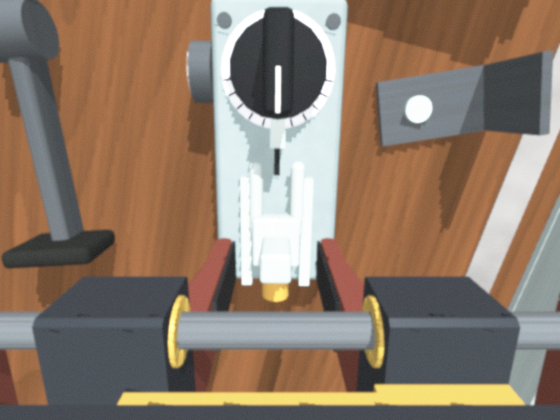

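Call:
arm_command([
  [0.018,0,0.006,0.01],
  [0.007,0,0.001,0],
  [0,0,0,0],
])

```text
t: 8.65
ee_pos: [638.0, -244.0, 77.1]
orientation: [1.047, 1.303, -1.048]
ft_force: [-0.2, -1.3, -0.6]
width: 40.0
```

```bash
python3 - <<'E'
from h import *
st([635.4,-242,75],0.217)
c=ctrl.get_calibration("wrist")
cv2.imwrite("pics/w7.png",ctrl.get_image("wrist")[:,:,::-1])
o=ctrl.get_obs()
print(proj("wrist",[634.5,-241,74],c),proj("wrist",[635.4,-243.5,74],c))
E
```

```text
t 8.65 tcp [ 638.  -244.    77.1] F [-0.2 -1.3 -0.6] w 40.0 q [-0.38  0.71  1.58 -0.    0.85 -0.6 ]
toolx [ 0.001 -0.001 -1.   ] jaw angle 0.217
yaw needed -0.0
shift tool m [ 0.0021 -0.0021 -0.0025]
[271.02754411 271.78135668] [271.83216297 277.31768768]
```

View pics/w7.png

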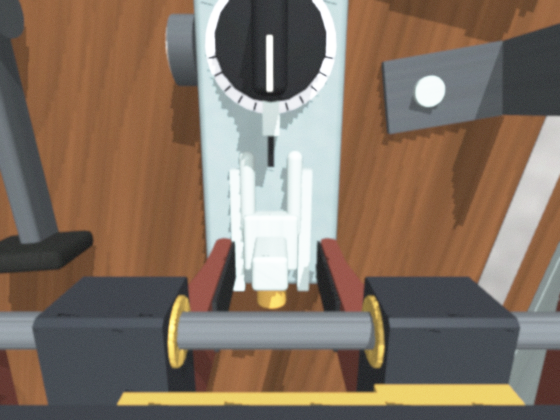

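Call:
arm_command([
  [0.001,-0.003,-0.002,0],
  [0,0,0,0],
], hand=0.03)

```text
t: 8.9
ee_pos: [634.9, -243.1, 77.2]
orientation: [1.048, 1.301, -1.048]
ft_force: [0.2, -0.4, -0.4]
width: 30.9
```

Call:
arm_command([
  [0,0,0,0],
  [0,0,0,0],
  [0,0,0,0],
  [0,0,0,0],
], hand=0)

```text
t: 9.3
ee_pos: [635.0, -243.3, 78.2]
orientation: [1.048, 1.3, -1.048]
ft_force: [-0.7, 0.2, -1.6]
width: 15.7
```

```bash
python3 - <<'E'
from h import *
st([635.4,-242,75],0.217)
E
```

```text
t 9.3 tcp [ 635.  -243.3   78.2] F [-0.7  0.2 -1.6] w 15.7 q [-0.38  0.71  1.58 -0.    0.85 -0.6 ]
toolx [ 0.003 -0.002 -1.   ] jaw angle 0.216
yaw needed -0.001
shift tool m [ 0.0032  0.0006 -0.0012]
```

Call:
arm_command([
  [0,0,-0.005,0],
  [0,0,-0.005,0],
  [0,0,-0.005,0],
  [0,0,-0.005,0],
  [0,0,-0.005,0],
  [0,0,0,0],
])

```text
t: 9.9
ee_pos: [629.3, -216.9, 78.2]
orientation: [1.047, 1.299, -1.048]
ft_force: [0.1, 0.2, -2.1]
width: 15.6
```

```bash
python3 - <<'E'
from h import *
o,R=st([635.4,-242,75],0.217)
print(R.T@(o["ee_pos"]-[635,-243.3,78.2]),R.T@o["ft_force"])
E
```

```text
t 9.9 tcp [ 629.3 -216.9   78.2] F [ 0.1  0.2 -2.1] w 15.6 q [-0.35  0.69  1.62 -0.    0.83 -0.56]
toolx [ 0.003 -0.003 -1.   ] jaw angle 0.217
yaw needed -0.0
shift tool m [0.0033 0.0006 0.0258]
[ -0.07295919   0.08808906 -27.0293869 ] [ 2.07803296  0.16032552 -0.15278319]
```

Call:
arm_command([
  [0,0,-0.003,0],
  [0,0,-0.002,0],
  [0,0,-0.002,0],
  [0,0,-0.002,0],
])

```text
t: 10.3
ee_pos: [628.7, -214.3, 78.3]
orientation: [1.04, 1.289, -1.049]
ft_force: [1.4, -8.8, -4.6]
width: 15.8
```

```bash
python3 - <<'E'
from h import *
o,R=st([635.4,-242,75],0.217)
print(R.T@(o["ee_pos"]-[635,-243.3,78.2]),R.T@o["ft_force"])
E
```

```text
t 10.3 tcp [ 628.7 -214.3   78.3] F [ 1.4 -8.8 -4.6] w 15.8 q [-0.34  0.69  1.63 -0.01  0.81 -0.55]
toolx [ 0.008 -0.014 -1.   ] jaw angle 0.219
yaw needed 0.002
shift tool m [0.0037 0.0005 0.0284]
[ -0.51381209   0.13386501 -29.65952082] [ 4.73537514 -0.57160977  8.81822865]
```

Call:
arm_command([
  [0,0,-0.003,0],
  [0,0,-0.004,0],
  [0,0,-0.004,0],
])

```text
t: 10.6
ee_pos: [628.4, -213.6, 78.4]
orientation: [1.031, 1.274, -1.051]
ft_force: [3.2, -18.9, -7.6]
width: 15.9
```

```bash
python3 - <<'E'
from h import *
o,R=st([635.4,-242,75],0.217)
print(R.T@(o["ee_pos"]-[635,-243.3,78.2]),R.T@o["ft_force"])
E
```

```text
t 10.6 tcp [ 628.4 -213.6   78.4] F [  3.2 -18.9  -7.6] w 15.9 q [-0.34  0.68  1.64 -0.03  0.8  -0.54]
toolx [ 0.016 -0.028 -0.999] jaw angle 0.22
yaw needed 0.003
shift tool m [0.0043 0.0006 0.0291]
[ -1.16897397   0.08366179 -30.34687407] [ 8.15417113 -1.03669234 18.8961303 ]
```

Hard against the stop at about 30 mm. Relax (zero row), then release, lift and look.

Call:
arm_command([
  [0,0,0.0,0],
  [0,0,0,0],
])

```text
t: 10.8
ee_pos: [628.6, -214.7, 78.3]
orientation: [1.032, 1.273, -1.052]
ft_force: [0.8, 1.0, -0.2]
width: 15.7
```

Call:
arm_command([
  [0,0,0,0],
  [0,0,0,0],
  [-0.02,0,0,0],
  [-0.04,0,0,0],
  [-0.04,0,0,0],
  [-0.04,0,0.03,0],
  [-0.02,0,0.03,0],
  [0,0,0,0],
], hand=0.04)

```text
t: 11.6
ee_pos: [638.6, -265.5, 244.9]
orientation: [1.028, 1.281, -1.05]
ft_force: [-0.0, 0.3, -0.4]
width: 40.1
```

```bash
python3 - <<'E'
from h import *
o,R=st([465,180,250],None)
im=ctrl.get_image("wrist");cv2.imwrite("pics/w8.png",im[:,:,::-1])
crop("pics/w8.png",200,0,160,230,2.6,"pics/cw8.png")
E
```

```text
t 11.6 tcp [ 638.6 -265.5  244.9] F [-0.   0.3 -0.4] w 40.1 q [-0.4   0.52  1.49 -0.02  1.12 -0.62]
toolx [ 0.011 -0.026 -1.   ] jaw angle 0.224
shift tool m [-0.0185 -0.0702 -0.4726]
```

View pics/cw8.png

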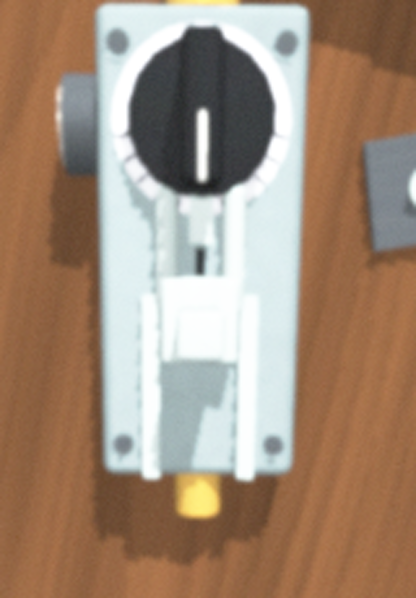

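```bash
python3 - <<'E'
from h import *
st([636,-247,80],0.217)
E
```

```text
t 11.65 tcp [ 637.7 -263.8  243.4] F [-0.2  0.4 -0.1] w 40.1 q [-0.4   0.52  1.49 -0.02  1.12 -0.62]
toolx [ 0.009 -0.024 -1.   ] jaw angle 0.224
yaw needed 0.007
shift tool m [ 0.1629  0.0014 -0.021 ]
```

Call:
arm_command([
  [0.04,0.001,-0.01,0.007],
  [0.04,0,0,0],
  [0.04,0,0,0],
  [0,0,0,0],
], hand=0)

```text
t: 12.05
ee_pos: [635.3, -251.5, 117.5]
orientation: [1.034, 1.286, -1.054]
ft_force: [-0.9, 0.9, -0.5]
width: 11.3
```

```bash
python3 - <<'E'
from h import *
st([636,-247,78],0.217)
E
```

```text
t 12.05 tcp [ 635.3 -251.5  117.5] F [-0.9  0.9 -0.5] w 11.3 q [-0.39  0.65  1.57 -0.02  0.9  -0.59]
toolx [ 0.007 -0.021 -1.   ] jaw angle 0.218
yaw needed 0.001
shift tool m [ 0.0394  0.0016 -0.0051]
```

Call:
arm_command([
  [0.02,0.001,-0.001,0],
  [0.015,0,0,0],
  [0.005,0,0,0],
  [0,0,0,0],
])

```text
t: 12.45
ee_pos: [636.0, -248.1, 77.0]
orientation: [1.032, 1.29, -1.054]
ft_force: [-0.3, -0.3, 0.3]
width: 0.4
```

```bash
python3 - <<'E'
from h import *
st([632.5,-231.7,75],0.217)
E
```

```text
t 12.45 tcp [ 636.  -248.1   77. ] F [-0.3 -0.3  0.3] w 0.4 q [-0.38  0.71  1.58 -0.02  0.84 -0.59]
toolx [ 0.004 -0.02  -1.   ] jaw angle 0.22
yaw needed 0.003
shift tool m [ 0.0017  0.0002 -0.0168]
```

Clear behind the tab; push forward until contact.

Call:
arm_command([
  [0,0,-0.006,0],
  [0,0,-0.005,0],
  [0,0,-0.003,0],
  [0,0,-0.002,0],
  [0,0,-0.002,0],
])

```text
t: 12.95
ee_pos: [634.1, -231.8, 80.9]
orientation: [1.03, 1.281, -1.051]
ft_force: [1.3, -13.8, -9.7]
width: 0.4
```

```bash
python3 - <<'E'
from h import *
st([632.5,-231.7,75],0.217)
E
```

```text
t 12.95 tcp [ 634.1 -231.8   80.9] F [  1.3 -13.8  -9.7] w 0.4 q [-0.36  0.69  1.61 -0.03  0.82 -0.56]
toolx [ 0.011 -0.025 -1.   ] jaw angle 0.222
yaw needed 0.005
shift tool m [ 0.0059 -0.0016 -0.0006]
```

Call:
arm_command([
  [0,0,-0.003,0],
  [0,0,-0.003,0],
])

```text
t: 13.15
ee_pos: [634.1, -231.6, 81.0]
orientation: [1.023, 1.271, -1.052]
ft_force: [2.1, -14.1, -6.9]
width: 0.3
```

Call:
arm_command([
  [0,0,0.01,0],
  [0,0,0.015,0],
  [-0.04,0,0,0],
  [-0.05,0,0,0],
  [-0.05,0,0,0],
  [-0.02,0,0,0],
  [0,0,0,0],
])

```text
t: 13.85
ee_pos: [637.8, -255.4, 247.7]
orientation: [1.026, 1.273, -1.053]
ft_force: [1.0, 0.0, 0.8]
width: 0.4
```

```bash
python3 - <<'E'
from h import *
o,R=st([462,180,250],None)
im=ctrl.get_image("wrist");cv2.imwrite("pics/w9.png",im[:,:,::-1])
crop("pics/w9.png",200,0,160,230,2.6,"pics/cw9.png")
E
```

```text
t 13.85 tcp [ 637.8 -255.4  247.7] F [1.  0.  0.8] w 0.4 q [-0.39  0.5   1.5  -0.03  1.11 -0.6 ]
toolx [ 0.015 -0.033 -0.999] jaw angle 0.221
shift tool m [-0.0191 -0.076  -0.463 ]
```

View pics/cw9.png

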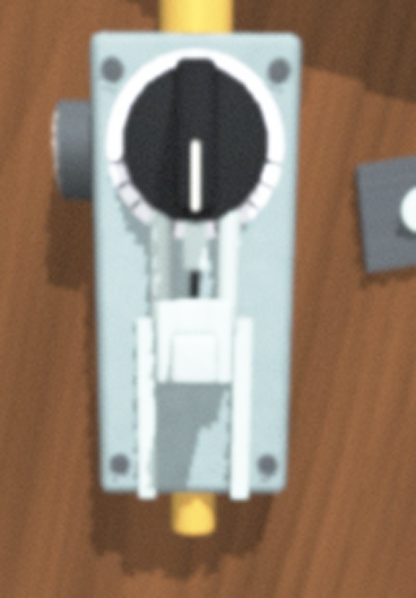

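Call:
arm_command([
  [0,0,0,0.145],
  [0,0,0,0.145],
  [0,0,0,0],
], hand=0.034)

```text
t: 14.2
ee_pos: [635.7, -255.4, 241.4]
orientation: [1.249, 1.143, -1.273]
ft_force: [0.3, 0.4, 0.4]
width: 20.8
```

```bash
python3 - <<'E'
from h import *
o,R=st([459,180,250],-.065)
E
```

```text
t 14.2 tcp [ 635.7 -255.4  241.4] F [0.3 0.4 0.4] w 20.8 q [-0.39  0.51  1.5  -0.03  1.11 -0.3 ]
toolx [ 0.008 -0.029 -1.   ] jaw angle -0.078
yaw needed -0.013
shift tool m [-0.0228 -0.2101 -0.4198]
```

Call:
arm_command([
  [-0.003,-0.023,-0.042,0],
  [-0.003,-0.023,-0.042,0],
  [-0.003,-0.023,-0.042,0],
  [-0.003,-0.023,-0.042,0],
  [-0.003,-0.023,-0.042,0],
  [-0.003,-0.023,-0.042,0],
  [-0.003,-0.023,-0.042,0],
  [0,-0.023,-0.042,0],
  [0,-0.015,-0.03,0],
  [0,0,0,0],
])

```text
t: 15.2
ee_pos: [447.3, 133.1, 236.3]
orientation: [1.211, 1.179, -1.262]
ft_force: [-0.3, -0.5, -0.3]
width: 33.6
```

```bash
python3 - <<'E'
from h import *
o,R=st([459,180,200],-.065)
c=ctrl.get_calibration("wrist")
cv2.imwrite("pics/w10.png",ctrl.get_image("wrist")[:,:,::-1])
np.save("w10c.npy",c,allow_pickle=True)
E
```

```text
t 15.2 tcp [447.3 133.1 236.3] F [-0.3 -0.5 -0.3] w 33.6 q [ 0.28  0.21  1.97 -0.03  0.98  0.33]
toolx [-0.014 -0.028 -1.   ] jaw angle -0.04
yaw needed 0.025
shift tool m [ 0.0349  0.0103 -0.0483]
```

View pics/w10.png

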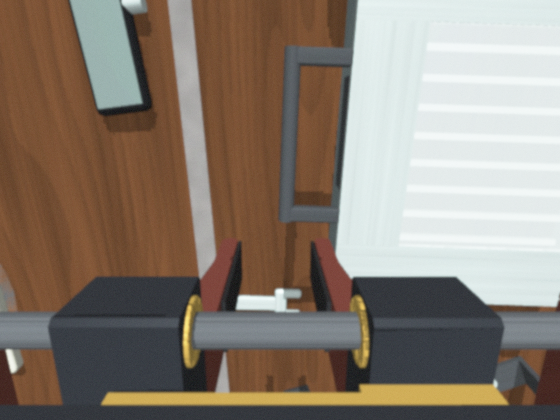

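```bash
python3 - <<'E'
from h import *
c=np.load("w10c.npy",allow_pickle=True).item()
a=ray("wrist",291,65,104,c);b=ray("wrist",287.5,205,104,c);print(a,b,np.arctan2(*(a-b)[1::-1])-np.pi/2)
e,f=ray("wrist",291,47,104,c),ray("wrist",287,222,104,c);print(e,f,(e+f)/2)
p,q=ray("wrist",354,20,107,c),ray("wrist",336,285,107,c);print(p,q,np.arctan2(*(p-q)[1::-1])-np.pi/2)
E
```

```text
[459.7725891 231.1665347 104.       ] [454.13050057 128.00593202 104.        ] -0.05463784459707588
[460.09802168 242.86077335 104.        ] [453.29158845 113.77025422 104.        ] [456.69480506 178.31551378 104.        ]
[502.90150003 257.41524885 107.        ] [492.59837336  57.3970927  107.        ] -0.051465470219528964
```

Call:
arm_command([
  [0,0.005,-0.024,0.02],
  [0,0.005,-0.024,0],
  [0.03,0,0,0],
  [0.03,0,0,0],
  [0,0,0,0],
])

```text
t: 15.75
ee_pos: [461.9, 175.6, 170.5]
orientation: [1.217, 1.174, -1.272]
ft_force: [-0.4, -1.0, 1.3]
width: 33.7
```

```bash
python3 - <<'E'
from h import *
o,R=st([457,178.5,112],-.06)
E
```

```text
t 15.75 tcp [461.9 175.6 170.5] F [-0.4 -1.   1.3] w 33.7 q [ 0.35  0.36  1.96 -0.03  0.85  0.42]
toolx [-0.016 -0.03  -0.999] jaw angle -0.051
yaw needed 0.009
shift tool m [ 0.0585 -0.0042 -0.0045]
```

Call:
arm_command([
  [0.01,-0.004,-0.004,0.009],
  [0.005,0,0,0],
  [0,0,0,0],
])

```text
t: 16.05
ee_pos: [458.9, 177.9, 155.1]
orientation: [1.223, 1.169, -1.279]
ft_force: [0.2, -0.1, 0.7]
width: 33.9
```

```bash
python3 - <<'E'
from h import *
o,R=st([457,178.5,112],-.06)
c=ctrl.get_calibration("wrist")
cv2.imwrite("pics/w11.png",ctrl.get_image("wrist")[:,:,::-1])
E
```

```text
t 16.05 tcp [458.9 177.9 155.1] F [ 0.2 -0.1  0.7] w 33.9 q [ 0.36  0.38  1.97 -0.03  0.82  0.44]
toolx [-0.016 -0.03  -0.999] jaw angle -0.061
yaw needed -0.001
shift tool m [ 0.0431 -0.0013 -0.0018]
```

View pics/w11.png

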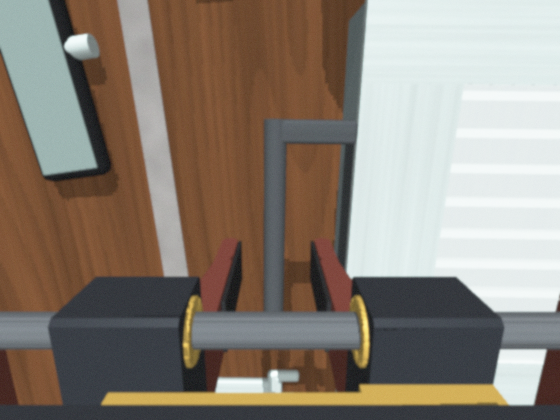

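Call:
arm_command([
  [0.02,-0.001,-0.002,0],
  [0.015,0,0,0],
  [0.007,0,0,0],
  [0,0,0,0],
])

```text
t: 16.5
ee_pos: [460.4, 179.6, 115.9]
orientation: [1.229, 1.166, -1.272]
ft_force: [0.3, 0.1, 0.1]
width: 34.3
```

```bash
python3 - <<'E'
from h import *
o,R=st([457,178.5,112],-.06)
E
```

```text
t 16.5 tcp [460.4 179.6 115.9] F [0.3 0.1 0.1] w 34.3 q [ 0.36  0.45  1.99 -0.03  0.72  0.45]
toolx [-0.009 -0.027 -1.   ] jaw angle -0.06
yaw needed 0.0
shift tool m [ 0.0039 -0.0033  0.0012]
```

Call:
arm_command([
  [0.006,-0.003,0.001,0],
  [0.002,-0.001,0,0],
  [0,0,0,0],
])

```text
t: 16.8
ee_pos: [457.0, 178.9, 109.1]
orientation: [1.231, 1.165, -1.269]
ft_force: [0.7, 0.2, 0.4]
width: 33.8
```

Call:
arm_command([
  [0,0,0,0],
  [0,0,0,0],
  [0,0,0,0],
  [0,0,0,0],
], hand=0)

```text
t: 17.2
ee_pos: [457.2, 179.1, 109.9]
orientation: [1.232, 1.164, -1.269]
ft_force: [-0.1, 0.4, -1.3]
width: 11.2
```

```bash
python3 - <<'E'
from h import *
o,R=st([457,178.5,112],-.06)
E
```

```text
t 17.2 tcp [457.2 179.1 109.9] F [-0.1  0.4 -1.3] w 11.2 q [ 0.36  0.45  2.   -0.03  0.7   0.45]
toolx [-0.005 -0.026 -1.   ] jaw angle -0.06
yaw needed 0.0
shift tool m [-0.0021 -0.0002  0.0007]
```

Call:
arm_command([
  [-0.011,0.0005,0,0],
  [-0.012,0.0005,0,0],
  [-0.012,0.001,0,0],
  [-0.011,0.002,0,0],
  [-0.011,0.002,0,0],
  [-0.011,0.003,0,0],
])

```text
t: 17.8
ee_pos: [467.3, 178.4, 182.5]
orientation: [1.229, 1.162, -1.27]
ft_force: [1.2, -3.3, -4.8]
width: 11.4
```

```bash
cat >> h.py <<'E'
def lid(th=None):
    o,R=st()
    p=o["ee_pos"]+6*R[:,0]; p0=np.array([457.2,179.1,104.]);ux=np.array([np.cos(-.06),np.sin(-.06),0])
    d=p-p0;h=292*np.cos(.0137)-d@ux;v=4+d[2]
    print("rad",np.hypot(h,v),"theta",np.degrees(np.arctan2(v,h)-.0137),"lateral",d@[.06,.998,0],"F tool",(R.T@o["ft_force"]).round(1))
    if th is not None:
        for k in th:
            f=np.radians(k)+.0137;t=p0+ux*292*(np.cos(.0137)-np.cos(f))+np.array([0,0,292*np.sin(f)-4])
            print(k,(R.T@(t-p)/1000).round(4))
E
python3 - <<'E'
from h import *
lid([20,25,30,35,40,45])
E
```

```text
t 17.8 tcp [467.3 178.4 182.5] F [ 1.2 -3.3 -4.8] w 11.4 q [ 0.36  0.34  1.94 -0.03  0.87  0.44]
toolx [-0.006 -0.029 -1.   ] jaw angle -0.06
rad 292.12239313108097 theta 14.401289001573298 lateral -0.2389615455246024 F tool [4.9 1.4 3.1]
20 [-0.0271  0.0088  0.0006]
25 [-0.0506  0.0188  0.0013]
30 [-0.073   0.0308  0.0019]
35 [-0.0944  0.0447  0.0026]
40 [-0.1144  0.0604  0.0032]
45 [-0.133   0.0777  0.0037]
```

Lid is following, with a radius of 292 as it should be.

Call:
arm_command([
  [-0.013,0.004,0,0],
  [-0.013,0.004,0,0],
  [-0.012,0.005,0,0],
  [-0.012,0.005,0,0],
  [-0.012,0.006,0,0],
  [-0.011,0.006,0,0],
  [0,0,0,0],
])

```text
t: 18.5
ee_pos: [502.4, 175.9, 263.9]
orientation: [1.23, 1.153, -1.264]
ft_force: [2.3, -0.7, -4.0]
width: 10.9
```

```bash
python3 - <<'E'
from h import *
lid([30,35,40,45])
E
```

```text
t 18.5 tcp [502.4 175.9 263.9] F [ 2.3 -0.7 -4. ] w 10.9 q [ 0.33  0.27  1.82 -0.04  1.06  0.41]
toolx [ 0.003 -0.033 -0.999] jaw angle -0.059
rad 292.8898685277853 theta 31.838571846880573 lateral -0.6421878082347084 F tool [4.1 2.3 0.4]
30 [ 0.0084 -0.0042 -0.0009]
35 [-0.0128  0.0099 -0.0002]
40 [-0.0327  0.0258  0.0005]
45 [-0.0511  0.0433  0.0011]
```

Call:
arm_command([
  [-0.011,0.008,0,0],
  [-0.011,0.009,0,0],
  [-0.011,0.009,0,0],
  [-0.01,0.009,0,0],
  [0,0,0,0],
])

```text
t: 19.0
ee_pos: [537.9, 173.4, 310.5]
orientation: [1.224, 1.155, -1.27]
ft_force: [2.6, -1.7, -6.3]
width: 11.0
```

```bash
python3 - <<'E'
from h import *
lid([40,45])
E
```

```text
t 19.0 tcp [537.9 173.4 310.5] F [ 2.6 -1.7 -6.3] w 11.0 q [ 0.31  0.27  1.7  -0.04  1.19  0.38]
toolx [-0.002 -0.037 -0.999] jaw angle -0.058
rad 293.86900264241444 theta 43.30825781740697 lateral -1.052118051502973 F tool [6.3 2.7 1.3]
40 [ 0.0137 -0.01   -0.0016]
45 [-0.0048  0.0074 -0.0009]
```

Call:
arm_command([
  [-0.005,0.006,-0.001,0],
  [0,0,0,0],
  [0,0,0,0],
  [0,0,0,0],
])

```text
t: 19.4
ee_pos: [543.1, 173.1, 315.8]
orientation: [1.219, 1.157, -1.276]
ft_force: [1.4, -3.0, -5.0]
width: 11.2
```

```bash
python3 - <<'E'
from h import *
lid([45])
for n in("scene","top","wrist"): cv2.imwrite(f"pics/{n}F.png",ctrl.get_image(n)[:,:,::-1])
lid([45])
E
```

```text
t 19.4 tcp [543.1 173.1 315.8] F [ 1.4 -3.  -5. ] w 11.2 q [ 0.31  0.28  1.68 -0.04  1.21  0.38]
toolx [-0.008 -0.04  -0.999] jaw angle -0.058
rad 293.97667464070923 theta 44.761945411431256 lateral -1.0577319016203082 F tool [5.1 1.6 2.7]
45 [ 0.0005  0.0023 -0.0011]
t 19.55 tcp [543.  173.1 315.7] F [ 0.7 -2.4 -5.9] w 11.5 q [ 0.31  0.28  1.68 -0.04  1.21  0.38]
toolx [-0.008 -0.04  -0.999] jaw angle -0.058
rad 293.98375278163564 theta 44.733339316333 lateral -1.0483304740686468 F tool [6.  0.9 2.2]
45 [ 0.0004  0.0024 -0.0011]
```

View pics/sceneF.png

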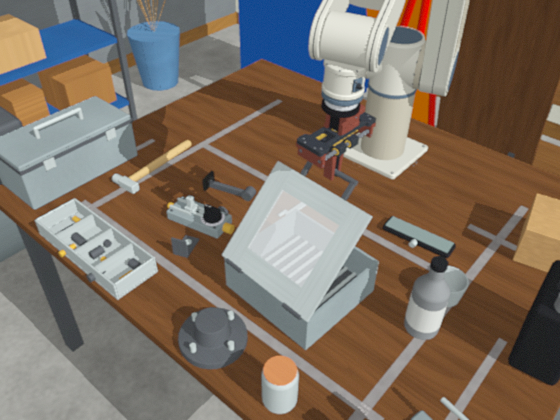

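View pics/topF.png

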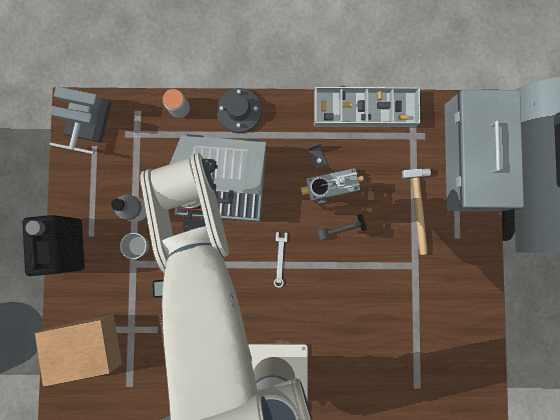

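View pics/wristF.png

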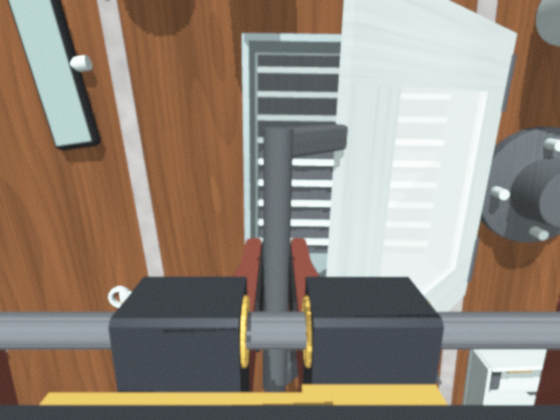

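Call:
arm_command([
  [0,0,0,0],
  [0,0,0,0],
  [0,0,0,0],
])

```text
t: 19.85
ee_pos: [542.8, 173.1, 315.5]
orientation: [1.218, 1.157, -1.276]
ft_force: [1.8, -1.4, -5.3]
width: 11.0
```

```bash
python3 - <<'E'
from h import *
lid()
ux=np.array([np.cos(-.06),np.sin(-.06),0]);uy=np.array([.06,.998,0]);H=np.array([457.2,179.1,100])+292*ux
for k in(40,45,50):
    t=np.radians(k);n=np.array([0,0,1])*np.cos(t)+ux*np.sin(t)
    f=H-ux*250*np.cos(t)+np.array([0,0,250*np.sin(t)])+n*7
    print(k,proj("scene",f-132*uy).round(),proj("scene",f+132*uy).round())
print(ctrl.get_obs()["qvel"].round(4))
E
```

```text
t 19.85 tcp [542.8 173.1 315.5] F [ 1.8 -1.4 -5.3] w 11.0 q [ 0.31  0.28  1.68 -0.04  1.21  0.38]
toolx [-0.008 -0.04  -0.999] jaw angle -0.058
rad 293.97664719222365 theta 44.668503697439704 lateral -1.0521332051683898 F tool [5.4 1.9 1.1]
40 [282. 164.] [375. 218.]
45 [277. 161.] [372. 216.]
50 [272. 159.] [368. 214.]
[0.0016 0.0011 0.0003 0.0005 0.0012 0.0002]
```

```bash
python3 - <<'E'
from h import *
ctrl.close_job();lid()
E
```

```text
the job is handed in; nothing more can be done
the job is handed in; nothing more can be done
```

The regulator is set and locked, and the gripper is holding the lid open at about 45°. I handed the job in at 19.85 s of the 64 s allowed.

- **Knob:** With the lid shut, I turned it about 1.22 rad clockwise. The wrist picture afterwards showed the pointer in line with the long mark.
- **Fork lock:** I gripped the tab and slid it about 30 mm to its end stop. The arm sprang back about 1 mm as I let go, so I pushed the tab again from behind with closed fingers. It was firm at about 14 N, and the last picture shows the prongs on either side of the pointer.
- **Lid:** I gripped the bar and raised it along its arc. The arm's readings give about 44.7° from the arc and 45.1° from the bar's height alone. The arm was still, apart from a slow sag of about 0.3 mm over the last 0.45 s, and the lid's load on the gripper was about 5 N.

**Check that agreed only roughly:** I picked the lid's front corners by eye in the scene picture. The right corner gave about 47° and the left about 38°. I put the left one down to a rough corner pick and relied on the arm's readings.

**Other things on the table:** In the last top and scene pictures they looked unmoved, though the arm hides most of the mirror in the top view.

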